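# Ready a setter's handpiece unit for the foot pedal

### The job

Get the handpiece control unit ready for foot-pedal work, pressing its rockers over lightly with a fingertip, in this order: the direction rocker (left) over to forward at its right end, then the control rocker (middle) over to foot pedal at its right end, and only then the power rocker (right) to on at its upper end. Leave the speed dial as it is, and do not pick up, push or move the handpiece or anything else on the bench.

Things in the scene. Friction and masses are not known exactly. Their poses are not given: they have to be found in the camera images.
- unit: handpiece control unit, a fixed off-white console 240 mm wide, 230 mm deep, 92 mm high at the back. Origin on the table, at mid width, 100 mm behind its front face; x points from its front to its back (away from the robot), y to its left, z up. Three black rockers stand in a row across the upper half of its panel; below them a dark window on the left and the speed dial on the right
- panel_mid (a point): a point on the grey panel between rockers and dial (x -20, y 0, z 76 mm of the unit), turned as the panel: its z is square to the panel. The panel rises backwards at 0.20 rad (11.5 degrees), from the front edge (60 mm high) for 160 mm; a flat ledge 70 mm deep follows. Rocker hinges lie at x 22 mm, y +80, +5, -75 mm of the unit (direction, control, power)
- direction_press (a point): top of the raised right end (forward) of the direction rocker, 12 mm from its hinge line, 4 mm from that end; moves with the rocker. The left one of three black seesaw rockers, lying across the panel, 32 mm long, 18 mm wide. It starts 4.7 mm (square to the panel) above its pressed place, where the end's face is parallel to the panel and 5.5 mm above it
- control_press (a point): top of the raised right end (foot pedal) of the control rocker, 12 mm from its hinge line, 4 mm from that end; moves with the rocker. The middle one of the three, lying across the panel, 32 mm long, 18 mm wide. It starts 4.7 mm (square to the panel) above its pressed place, where the end's face is parallel to the panel and 5.5 mm above it
- power_press (a point): top of the raised upper end (on; the end away from the robot) of the power rocker, 12 mm from its hinge line, 4 mm from that end; moves with the rocker. The right one of the three, pointing up the panel, 32 mm long, 26 mm wide. It starts 4.7 mm (square to the panel) above its pressed place, where the end's face is parallel to the panel and 5.5 mm above it
- direction_rocker (a joint): 0 = reverse (as found), 0.40 rad = fully over to forward; a stiff rocker with no snap: pressed at the raised end it moves at 2 to 3 N, stays wherever it is left and meets its stop when fully over; past that the whole switch gives about 1 mm for every 6 N beyond 4 N in its rubber gasket
- control_rocker (a joint): 0 = hand (as found), 0.40 rad = fully over to foot pedal; a stiff rocker with no snap: pressed at the raised end it moves at 2 to 3 N, stays wherever it is left and meets its stop when fully over; past that the whole switch gives about 1 mm for every 6 N beyond 4 N in its rubber gasket
- power_rocker (a joint): 0 = off (as found), 0.40 rad = fully on; a stiff rocker with no snap: pressed at the raised end it moves at 2 to 3 N, stays wherever it is left and meets its stop when fully over; past that the whole switch gives about 1 mm for every 6 N beyond 4 N in its rubber gasket
- speed_dial (a joint): 0 = lowest speed (as found), grows clockwise; turns at a light touch, and must be left alone
- dial_top (a point): centre of the top of the round black speed dial, 40 mm across, 17 mm high, on the lower right of the panel
- handpiece: loose handpiece, a metal cylinder 27 mm across and 180 mm long, origin on its axis; it lies in the cradle on the unit's right flank with its axis 48 mm above the table
- stone_tin: round aluminium tin 40 mm across, 21 mm high, loose on the unit's ledge, origin under its centre
- collet: small steel ring 22 mm across, 14 mm high, loose on the unit's ledge, origin under its centre
- tweezers: steel tweezers 130 mm long, 5 mm thick, loose on the table in front of the unit
- ring_clamp: wooden ring clamp 126 x 26 x 20 mm, loose on the table to the left of the unit
- pitch_bowl: round iron bowl of pitch with a brooch in it, 100 mm across, 58 mm high, loose on the table to the left of the unit
- bench_block: square steel block 64 x 64 x 20 mm, loose on the table to the right of the unit
- bur_stand: wooden block 75 x 45 x 28 mm with burs standing in it to 54 mm, loose on the table to the right of the unit

How it is judged:
By the outcome, as a careful person would: the job done as asked, in the order asked, and still so for the second after the job is handed in, with the robot touching nothing.
It also fails if it takes over 40 s, if anything falls off the work surface, if the arm or the gripper's body presses on something with over 40 N, if the wrist force passes 120 N, or if a joint passes its speed limit or range.

### The arm

A 6-joint arm with a two-finger parallel gripper is mounted at the origin on the work surface. World frame = base frame: x ahead of the robot, y to its left, z up, the work surface at z = 0. Lengths are in m, angles in degrees, forces in N, time in s.
With the tool pointing down it reaches from about 0.275 to 0.75 m from the base axis. Payload 10.2 kg.
Tool frame: the origin (TCP) lies midway between the tips of the shut fingers; the grasp point (between the pads) lies r.grip_point_offset behind it (r.grip_point_offset is the distance from the TCP to the grasp point, in m); z points along the fingers, y is the direction in which the jaws open and shut (so a half turn about z gives the same grasp; the last joint's range is limited). The gripper opens to 88 mm and grips with 3 to 60 N. Pads are 18 mm wide; open, the fingers measure 123 mm over their backs; the gripper's body (75 mm by 187 mm) begins 45 mm behind the grasp point.
Start: joints at [-85.508, 17.928, 85.812, -0, 76.261, -12.8], TCP at [0.156, -0.501, 0.239] pointing down, gripper open.
Joint ranges: [-168.41, 168.41], [-55.51, 124.54], [10.69, 146.95], [-70.63, 250.63], [1, 178], [-165.06, 165.06]. Speed limits (degrees/s): [136.94, 136.94, 172.46, 180, 180, 180].

### API

Orientations are given as [roll, pitch, yaw] about the fixed x, y, z axes, in that order (R = Rz(yaw) Ry(pitch) Rx(roll)).
In Python, from bench import r, optics, hand_in gives the robot as it stands.
- The arm moves only by the tool step_arm, never from a script. Its argument "moves" is a list of rows, each a list of 6 numbers: the shift along the tool's x, y, z in m, then the turn, a rotation vector about the tool's x, y, z in degrees. A call has 1 to 20 rows; each row is the pose to reach, as a shift and turn from the pose measured when the call began, along the tool's axes at that moment; what a row does not reach only later rows make up. A row lasts 1/10 s, in which the tool goes at most 50 mm and 8.59 degrees, less where a joint would pass 70% of its speed; a pose out of reach is approached as far as the arm can. A call with a gripper value outside its range is refused whole. "claw" is the opening, from -1 (shut) to 1 (fully open), so that 0 is half open, set as the call begins (left out, the last holds). The fingers move at their own pace and stop on an object; "force" is the grip in N (left out, the last holds). Time passes only in rows, so rows that repeat a pose let the fingers close. It gives the time, the measured TCP pose, the force and the opening at its end, in the units of the state.
- r.sense(): the state, without advancing time (a new reading comes with each control period).
- optics.grab_frame(name): name is "scene" or "top" or "wrist"; returns a dict with "image" (480x640x3 uint8, red, green, blue), "camera_matrix" (3x3 intrinsics, pixels), "R" (3x3) and "t" (3): a world point X has camera coordinates R X + t; the wrist camera has in their place "tool_from_camera" (4x4, takes a point from camera to tool coordinates, whose origin is the TCP and whose axes are the flange's). Camera axes: x right, y down, z forward; pixel columns grow to the right and rows downward; lengths in m; the calibration is good to about 2 mm. A picture is of the moment at which its call begins: read the wrist's pose just before it. There is no depth.
- hand_in(): hands the job in, once; it reports no verdict.
The state is a dict: "clock": time; "joints": joint angles; "joint_vel": joint speeds; "tau": joint torques, N m; "tcp_pos": TCP position; "tcp_rot": TCP orientation; "contact_force": force on the tool from outside, world axes, zero at the start; "wrist_torque": the same for the moment, N m; "width": finger opening in m.
Only numpy, scipy, OpenCV 4.12 (cv2) and the standard library are available. Lean on these libraries where they do the work, as an engineer would, in place of code of your own. Each camera call takes 0.05 s, during which the arm holds its last target.

## Working session

There is one attempt and no reset: what is moved stays moved. The work goes in short steps, Python scripts to look and compute and a tool call to move; the robot and the scene stay as the last step left them, time stands still between calls to the robot, and variables do not carry over. Pictures are saved under pics/ and viewed, and the job is handed in when it is done.

Besides the shell and the picture viewer there is one more tool, called in YAML: its name, and indented under it one key for each argument. step_arm: Moves the arm, as the interface text tells. Its arguments: {"type":"object","properties":{"moves":{"type":"array","items":{"type":"array","items":{"type":"number"}}},"claw":{"type":"number"},"force":{"type":"number"}},"required":["moves"]}

```bash
mkdir -p pics; ls
python3 - <<'E'
from bench import r, optics
import cv2
s=r.sense(); print(s, r.grip_point_offset)
for n in("scene","top"):
    f=optics.grab_frame(n); cv2.imwrite(f"pics/{n}0.png",f["image"][:,:,::-1]); print(n,f["camera_matrix"],f["R"],f["t"])
E
```

```text
pics
{'clock': 0.0, 'joints': array([-8.55088899e+01,  1.79582347e+01,  8.58548899e+01, -3.38177531e-04,
        7.62614093e+01, -1.28002329e+01]), 'joint_vel': array([-0.01890963,  0.02257224, -0.03083563,  0.05750792, -0.04596111,
        0.06109468]), 'tau': array([ 3.56967385e-04, -4.02209508e+01, -2.52271610e+01,  6.94690878e-02,
        3.52296315e-02, -9.98065025e-05]), 'tcp_pos': array([ 0.15600934, -0.50101562,  0.23816609]), 'tcp_rot': array([-1.79927246e+02, -1.61929349e-02,  1.72914132e+01]), 'contact_force': array([-0.51333438,  0.15234497,  0.94742204]), 'wrist_torque': array([-0.05845745,  0.01085934, -0.00815687]), 'width': 0.08819311404617647} 0.0187
scene [[512.98108585   0.         314.05712038]
 [  0.         512.98108585 239.50832148]
 [  0.           0.           1.        ]] [[-0.49196608  0.87058702  0.00690001]
 [ 0.51941281  0.29986061 -0.80018369]
 [-0.69869858 -0.39007929 -0.5997153 ]] [ 0.25795081 -0.233421    1.36819988]
top [[471.42739701   0.         325.68001952]
 [  0.         471.42739701 241.31346972]
 [  0.           0.           1.        ]] [[-0.00262629 -0.99995219 -0.00941897]
 [-0.98353394  0.00428501 -0.18067271]
 [ 0.18070444  0.00878938 -0.98349817]] [0.03235033 0.54627989 0.75516022]
```

View pics/scene0.png

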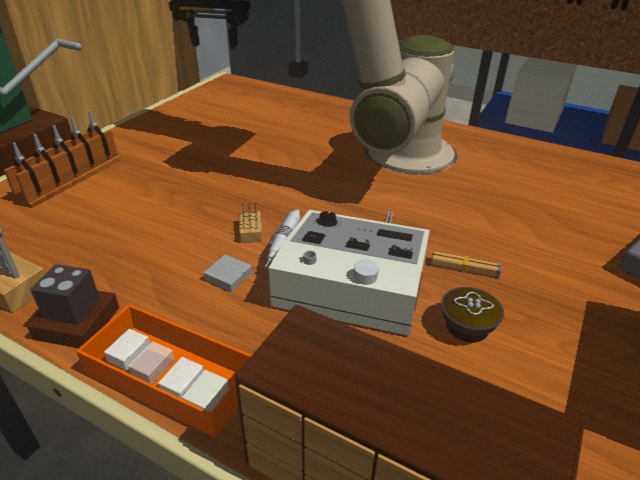

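View pics/top0.png

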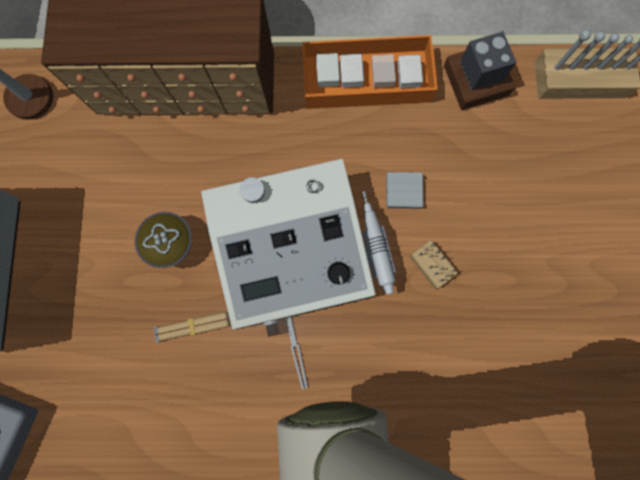

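The top view shows the unit at about pixels (203–373, 160–328). It's turned slightly, with rockers near (238,249), (284,238) and (331,228), and the dial at (339,272). I'll zoom in for exact corners.

Run:
```python
import cv2
a=cv2.imread("pics/top0.png")[150:340,190:410]
cv2.imwrite("pics/topz.png",cv2.resize(a,None,fx=3.6,fy=3.15*3.6/3.6,interpolation=cv2.INTER_CUBIC) if 0 else cv2.resize(a,None,fx=3,fy=3,interpolation=cv2.INTER_CUBIC))
b=cv2.imread("pics/scene0.png")[200:335,260:440]
cv2.imwrite("pics/scz.png",cv2.resize(b,None,fx=4,fy=4,interpolation=cv2.INTER_CUBIC))
```

```text
(no output)
```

View pics/topz.png

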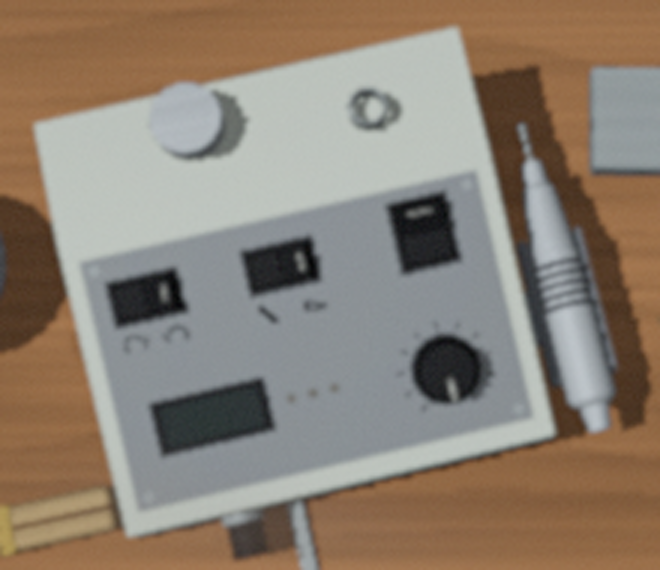

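View pics/scz.png

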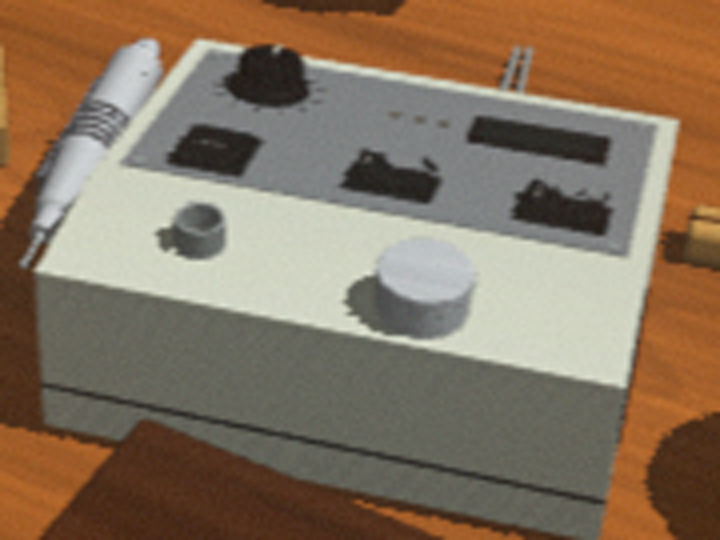

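```bash
cat > h.py <<'E'
import numpy as np
from scipy.spatial.transform import Rotation as Ro
def proj(f,X):
    c=np.asarray(X)@f["R"].T+f["t"]; p=c@f["camera_matrix"].T; return p[:,:2]/p[:,2:]
def unit(p,X):
    c,s=np.cos(p[2]),np.sin(p[2]); X=np.asarray(X,float)
    return X@np.array([[c,-s,0],[s,c,0],[0,0,1]]).T+[p[0],p[1],0]
E
python3 - <<'E'
from bench import optics
from h import *
from scipy.optimize import least_squares
C=np.array([[.13,.12,.092],[.13,-.12,.092],[-.1,-.12,.06],[-.1,.12,.06]])
T=np.array([[35,123],[459,27],[554,437],[127,537]])/3+[190,150]
S=np.array([[625,387],[37,273],[197,40],[680,120]])/4+[260,200]
ft=optics.grab_frame("top");fs=optics.grab_frame("scene")
for u in("t","s","ts"):
    def res(p):
        o=[]
        if "t" in u:o.append((proj(ft,unit(p,C))-T).ravel())
        if "s" in u:o.append((proj(fs,unit(p,C))-S).ravel())
        return np.concatenate(o)
    q=least_squares(res,[.5,.05,.2]);print(u,q.x,np.degrees(q.x[2]),np.round(q.fun,1))
E
```

```text
t [0.5241184  0.08882176 0.22532596] 12.910226639995106 [ 0.   0.1 -0.1  0.4  0.2 -0.3 -0.1 -0.2]
s [0.52535571 0.08951772 0.23060778] 13.212852552513963 [ 0.4  0.4 -0.2 -0.2  0.2 -0.2 -0.3 -0.1]
ts [0.52443417 0.08906616 0.22733294] 13.025218028025726 [-0.2  0.1 -0.4  0.1  0.1 -0.6 -0.1 -0.2 -0.   0.  -0.3 -0.8  0.4 -0.6
 -0.2 -0.3]
```

```bash
cat >> h.py <<'E'
P=[.5244,.0890,np.radians(13.02)]
A=.2
U=Ro.from_euler('z',P[2]).as_matrix()
Pn=U@np.array([-np.sin(A),0,np.cos(A)]); Pu=U@np.array([np.cos(A),0,np.sin(A)]); Py=U@np.array([0,1,0])
def surf(x,y): return unit(P,[[x,y,.06+(x+.1)*np.tan(A)]])[0]
D=.013
B={'dir':surf(.022,.080)-D*Py,'con':surf(.022,.005)-D*Py,'pow':surf(.022,-.075)+D*Pu}
def Rt(k):
    z=-Pn; x=Pu if k=='pow' else Py
    return np.column_stack([x,np.cross(z,x),z])
def goal(k,h): return B[k]+h*Pn, Rt(k)      # h above panel plane
def delta(s,k,h):
    R=Ro.from_euler('xyz',s['tcp_rot'],degrees=True).as_matrix(); p,Rg=goal(k,h)
    return np.r_[R.T@(p-s['tcp_pos']), Ro.from_matrix(R.T@Rg).as_rotvec(degrees=True)]
def rep(k):
    from bench import r
    s=r.sense(); p=s['tcp_pos']-B[k]
    print('t',round(s['clock'],2),'u,y,h mm',np.round(1e3*np.array([p@Pu,p@Py,p@Pn]),2),'F(pu,py,n)',np.round([s['contact_force']@v for v in(Pu,Py,Pn)],2),'w',s['width'])
    return s
E
python3 - <<'E'
from h import *
s=rep('dir'); print(np.round(delta(s,'dir',.14),4)); print(s['joints'])
E
```

```text
t 0.2 u,y,h mm [-473.06 -558.96  252.68] F(pu,py,n) [-0.27  0.42 -0.5 ] w 0.08826827410851368
[ 5.26300e-01 -5.21200e-01  1.69000e-02 -9.26290e+00  8.53060e+00
 -8.54203e+01]
[-8.55056183e+01  1.79465675e+01  8.58363622e+01 -7.86400110e-04
  7.62613919e+01 -1.28007845e+01]
```

step_arm:
  moves:
    - [0.526, -0.521, 0.017, -9.26, 8.53, -85.42]
    - [0.526, -0.521, 0.017, -9.26, 8.53, -85.42]
    - [0.526, -0.521, 0.017, -9.26, 8.53, -85.42]
    - [0.526, -0.521, 0.017, -9.26, 8.53, -85.42]
    - [0.526, -0.521, 0.017, -9.26, 8.53, -85.42]
    - [0.526, -0.521, 0.017, -9.26, 8.53, -85.42]
    - [0.526, -0.521, 0.017, -9.26, 8.53, -85.42]
    - [0.526, -0.521, 0.017, -9.26, 8.53, -85.42]
    - [0.526, -0.521, 0.017, -9.26, 8.53, -85.42]
    - [0.526, -0.521, 0.017, -9.26, 8.53, -85.42]
    - [0.526, -0.521, 0.017, -9.26, 8.53, -85.42]
    - [0.526, -0.521, 0.017, -9.26, 8.53, -85.42]
    - [0.526, -0.521, 0.017, -9.26, 8.53, -85.42]
    - [0.526, -0.521, 0.017, -9.26, 8.53, -85.42]
    - [0.526, -0.521, 0.017, -9.26, 8.53, -85.42]
    - [0.526, -0.521, 0.017, -9.26, 8.53, -85.42]
    - [0.526, -0.521, 0.017, -9.26, 8.53, -85.42]
    - [0.526, -0.521, 0.017, -9.26, 8.53, -85.42]
  claw: -1

```text
clock: 2.0
tcp_pos: [0.5031, 0.1519, 0.2218]
tcp_rot: [168.6, 0.0, 103.0]
contact_force: [1.7, -0.5, 0.7]
width: 0.0007
```

```bash
cat >> h.py <<'E'
def wrist(name,pts=None):
    from bench import r,optics
    import cv2
    s=r.sense(); f=optics.grab_frame("wrist"); im=f["image"][:,:,::-1].copy()
    T=np.eye(4);T[:3,:3]=Ro.from_euler('xyz',s['tcp_rot'],degrees=True).as_matrix();T[:3,3]=s['tcp_pos']
    M=np.linalg.inv(T@f["tool_from_camera"]); g=dict(R=M[:3,:3],t=M[:3,3],camera_matrix=f["camera_matrix"])
    L=[surf(.022,.08),surf(.022,.005),surf(.022,-.075)]
    ends=[L[0]+.016*Py,L[0]-.016*Py,L[1]+.016*Py,L[1]-.016*Py,L[2]-.016*Pu,L[2]+.016*Pu]
    C=unit(P,[[-.1,.12,.06],[-.1,-.12,.06],[.13,.12,.092],[.13,-.12,.092]])
    cv2.imwrite('pics/raw_'+name,im)
    for X,c in((np.array(L),(0,0,255)),(np.array(ends)+.0055*Pn,(0,255,255)),(C,(0,255,0)),(s['tcp_pos'][None],(255,0,255))):
        for q in proj(g,X):
            if np.all(np.abs(q)<2000): cv2.drawMarker(im,tuple(int(round(v)) for v in q),c,cv2.MARKER_CROSS,9,1)
    cv2.imwrite('pics/'+name,im)
E
python3 - <<'E'
from h import *
s=rep('dir'); wrist('w1.png')
E
```

```text
t 2.0 u,y,h mm [ -0.83  -0.92 140.04] F(pu,py,n) [ 1.68 -0.84  0.34] w 0.0006745544198179662
```

View pics/w1.png

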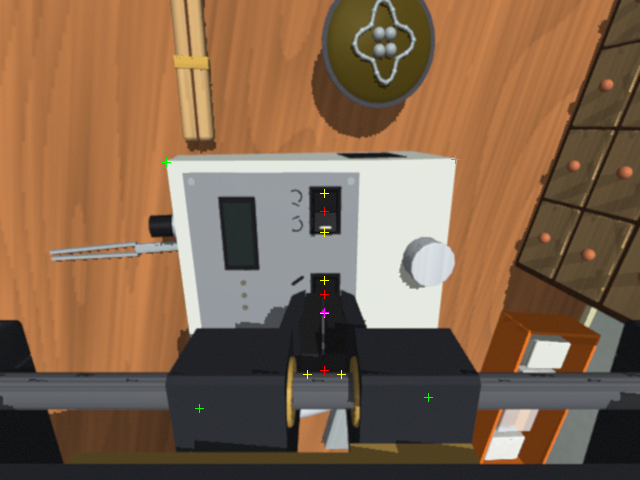

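The overlay matches the direction rocker at (325,211) and both left corners of the unit to within about 2 px, so the pose is confirmed. Descending over the direction rocker.

Run:
```python
from h import *
s=rep('dir'); print(np.round(delta(s,'dir',.016),4))
```

```text
t 2.05 u,y,h mm [ -0.77  -1.16 140.2 ] F(pu,py,n) [ 0.13 -0.47 -0.16] w 0.0003945396968964386
[ 0.0012  0.0008  0.1242 -0.0042  0.0246 -0.0802]
```

step_arm:
  moves:
    - [0.001, 0.001, 0.03, 0, 0, 0]
    - [0.001, 0.001, 0.06, 0, 0, 0]
    - [0.001, 0.001, 0.09, 0, 0, 0]
    - [0.001, 0.001, 0.11, 0, 0, 0]
    - [0.001, 0.001, 0.12, 0, 0, 0]
    - [0.001, 0.001, 0.124, 0, 0, 0]
    - [0.001, 0.001, 0.124, 0, 0, 0]
    - [0.001, 0.001, 0.124, 0, 0, 0]

```text
clock: 2.85
tcp_pos: [0.5283, 0.1582, 0.1017]
tcp_rot: [168.4, 0.0, 102.9]
contact_force: [-0.0, 0.3, 0.1]
width: 0.0001
```

Run:
```python
from h import *
s=rep('dir'); wrist('w2.png'); rep('dir')
```

```text
t 2.85 u,y,h mm [ 0.79 -0.44 17.2 ] F(pu,py,n) [0.08 0.32 0.11] w 0.00014018778254343116
t 2.9 u,y,h mm [ 0.76 -0.37 17.18] F(pu,py,n) [0.15 0.42 0.14] w 0.0007035053117204049
```

View pics/w2.png

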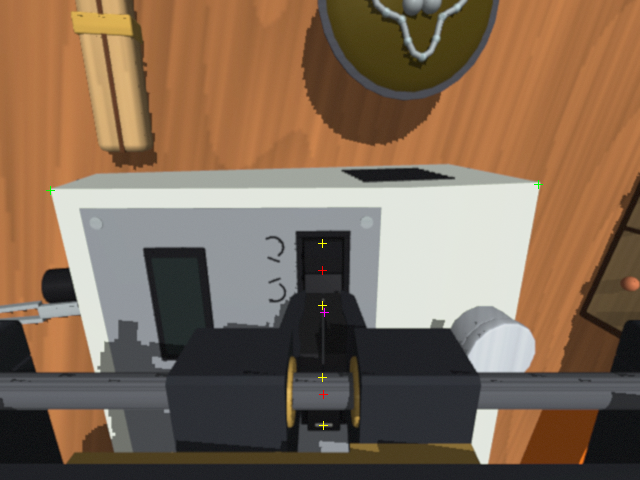

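step_arm:
  moves:
    - [0, 0, 0.002, 0, 0, 0]
    - [0, 0, 0.004, 0, 0, 0]
    - [0, 0, 0.005, 0, 0, 0]
    - [0, 0, 0.006, 0, 0, 0]
    - [0, 0, 0.007, 0, 0, 0]
    - [0, 0, 0.007, 0, 0, 0]

```text
clock: 3.5
tcp_pos: [0.5298, 0.1584, 0.0949]
tcp_rot: [168.4, 0.0, 102.9]
contact_force: [-0.1, -1.9, 2.4]
width: 0.0005
```

Run:
```python
from h import *
rep('dir')
```

```text
t 3.5 u,y,h mm [ 0.91 -0.56 10.22] F(pu,py,n) [-0.02 -1.81  2.45] w 0.0005193452201013278
```

step_arm:
  moves:
    - [0, 0, 0.0005, 0, 0, 0]
    - [0, 0, 0.001, 0, 0, 0]
    - [0, 0, 0.0015, 0, 0, 0]
    - [0, 0, 0.002, 0, 0, 0]
    - [0, 0, 0.0025, 0, 0, 0]
    - [0, 0, 0.003, 0, 0, 0]
    - [0, 0, 0.003, 0, 0, 0]

```text
clock: 4.2
tcp_pos: [0.5304, 0.1586, 0.0919]
tcp_rot: [168.4, 0.0, 102.9]
contact_force: [1.0, -1.0, 1.6]
width: 0.0005
```

Run:
```python
from h import *
rep('dir')
```

```text
t 4.2 u,y,h mm [ 0.95 -0.54  7.13] F(pu,py,n) [ 1.03 -1.18  1.38] w 0.0005273546916506381
```

step_arm:
  moves:
    - [0, 0, 0.0005, 0, 0, 0]
    - [0, 0, 0.001, 0, 0, 0]
    - [0, 0, 0.001, 0, 0, 0]

```text
clock: 4.5
tcp_pos: [0.5306, 0.1587, 0.0909]
tcp_rot: [168.4, 0.0, 102.9]
contact_force: [-0.2, -0.8, 1.5]
width: 0.0001
```

Run:
```python
from h import *
rep('dir')
```

```text
t 4.5 u,y,h mm [ 0.94 -0.51  6.07] F(pu,py,n) [-0.05 -0.74  1.5 ] w 0.00010666385779902393
```

step_arm:
  moves:
    - [0, 0, 0.0005, 0, 0, 0]
    - [0, 0, 0.0005, 0, 0, 0]

```text
clock: 4.7
tcp_pos: [0.5307, 0.1587, 0.0904]
tcp_rot: [168.4, 0.0, 102.9]
contact_force: [-1.4, -1.9, 3.8]
width: -0.0
```

Run:
```python
from h import *
rep('dir')
```

```text
t 4.7 u,y,h mm [ 0.97 -0.48  5.64] F(pu,py,n) [-1.   -1.57  4.11] w -1.5760261886502798e-05
```

step_arm:
  moves:
    - [0, 0, 0.0004, 0, 0, 0]
    - [0, 0, 0.0004, 0, 0, 0]

```text
clock: 4.9
tcp_pos: [0.5307, 0.1587, 0.0902]
tcp_rot: [168.4, 0.0, 102.9]
contact_force: [-1.8, -1.6, 5.0]
width: 0.0009
```

Run:
```python
from h import *
rep('dir')
```

```text
t 4.9 u,y,h mm [ 0.99 -0.48  5.37] F(pu,py,n) [-1.11 -1.19  5.34] w 0.0009183277049601474
```

Force rises at about 5 N/mm, which means it's on the stop. Lifting off to check.

step_arm:
  moves:
    - [0, 0, -0.005, 0, 0, 0]
    - [0, 0, -0.02, 0, 0, 0]
    - [0, 0, -0.04, 0, 0, 0]
    - [0, 0, -0.05, 0, 0, 0]
    - [0, 0, -0.05, 0, 0, 0]

```text
clock: 5.4
tcp_pos: [0.5213, 0.1567, 0.1403]
tcp_rot: [168.3, 0.0, 102.9]
contact_force: [-0.2, -0.2, 0.2]
width: 0.0004
```

Run:
```python
from h import *
s=rep('dir'); wrist('w3.png'); print(np.round(delta(s,'con',.05),4))
from bench import optics
import cv2
f=optics.grab_frame("scene")["image"][:,:,::-1][200:335,260:440]
cv2.imwrite("pics/sc3.png",cv2.resize(f,None,fx=4,fy=4,interpolation=cv2.INTER_CUBIC))
```

```text
t 5.4 u,y,h mm [ 1.42 -0.35 56.37] F(pu,py,n) [-0.23 -0.15  0.2 ] w 0.0004211044655156085
[-0.0746 -0.0014  0.0064  0.2349  0.0585 -0.0751]
```

View pics/w3.png

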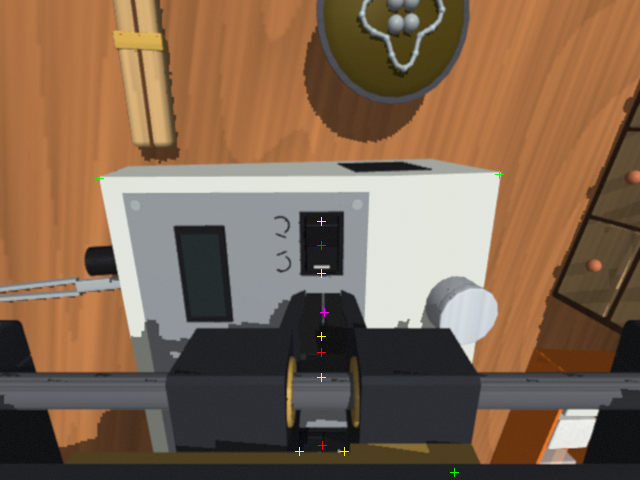

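View pics/sc3.png

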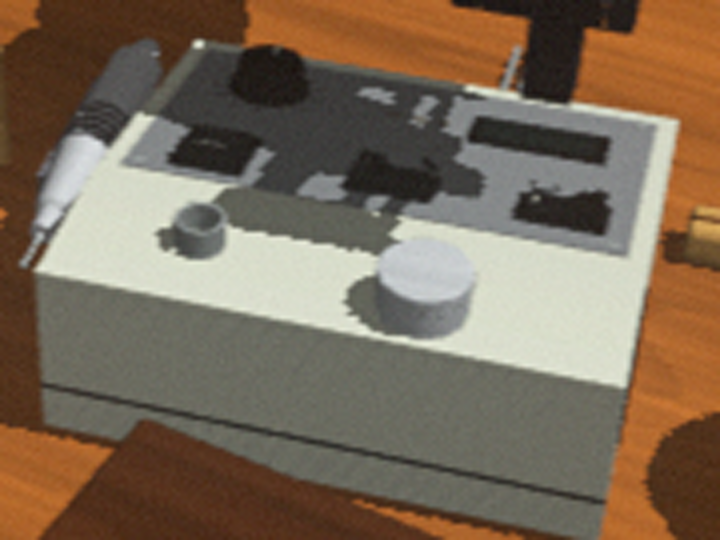

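The direction rocker now has its left end up and its right end flat. I'll move along to the control rocker.

step_arm:
  moves:
    - [-0.03, -0.001, 0.003, 0.2, 0, 0]
    - [-0.06, -0.001, 0.006, 0.2, 0, 0]
    - [-0.0746, -0.0014, 0.0064, 0.2, 0, 0]
    - [-0.0746, -0.0014, 0.0214, 0.2, 0, 0]
    - [-0.0746, -0.0014, 0.0334, 0.2, 0, 0]
    - [-0.0746, -0.0014, 0.0394, 0.2, 0, 0]
    - [-0.0746, -0.0014, 0.0394, 0.2, 0, 0]
    - [-0.0746, -0.0014, 0.0394, 0.2, 0, 0]

```text
clock: 6.3
tcp_pos: [0.5438, 0.0856, 0.0998]
tcp_rot: [168.7, 0.0, 103.0]
contact_force: [0.3, -0.8, 1.3]
width: 0.0005
```

Run:
```python
from h import *
s=rep('con'); wrist('w4.png'); print(np.round(delta(s,'con',.01),4))
```

```text
t 6.3 u,y,h mm [-0.82  0.36 15.55] F(pu,py,n) [ 0.35 -0.82  1.27] w 0.00046278195398391313
[-0.0004  0.0008  0.0056 -0.126   0.0312 -0.0502]
```

View pics/w4.png

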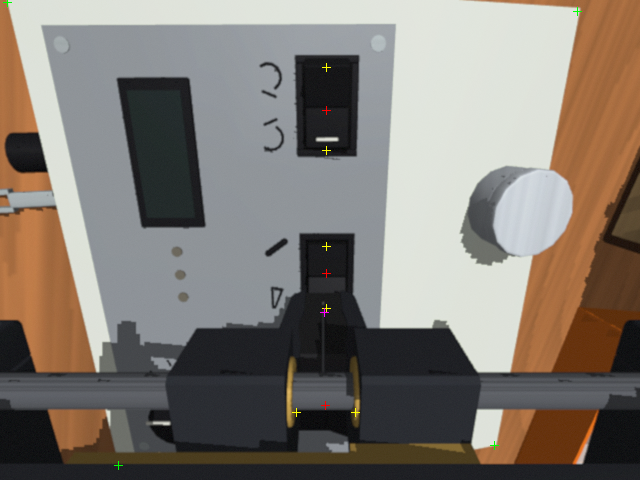

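Aligned over the control rocker, whose hinge is at (326,273). I'll go down to about 7 mm.

step_arm:
  moves:
    - [0, 0, 0.002, 0, 0, 0]
    - [0, 0, 0.004, 0, 0, 0]
    - [0, 0, 0.005, 0, 0, 0]
    - [0, 0, 0.006, 0, 0, 0]
    - [0, 0, 0.0065, 0, 0, 0]
    - [0, 0, 0.007, 0, 0, 0]
    - [0, 0, 0.0075, 0, 0, 0]
    - [0, 0, 0.008, 0, 0, 0]
    - [0, 0, 0.008, 0, 0, 0]

```text
clock: 7.25
tcp_pos: [0.5455, 0.0859, 0.0922]
tcp_rot: [168.6, 0.0, 103.0]
contact_force: [-0.2, -1.4, 2.8]
width: 0.0004
```

Run:
```python
from h import *
rep('con')
```

```text
t 7.25 u,y,h mm [-0.63  0.25  7.74] F(pu,py,n) [ 0.09 -1.33  2.8 ] w 0.00044372470360400015
```

step_arm:
  moves:
    - [0, 0, 0.0005, 0, 0, 0]
    - [0, 0, 0.001, 0, 0, 0]
    - [0, 0, 0.0015, 0, 0, 0]
    - [0, 0, 0.0015, 0, 0, 0]

```text
clock: 7.65
tcp_pos: [0.5457, 0.0861, 0.0906]
tcp_rot: [168.6, 0.0, 103.0]
contact_force: [-0.4, -0.8, 2.2]
width: 0.0005
```

Run:
```python
from h import *
rep('con')
```

```text
t 7.65 u,y,h mm [-0.69  0.34  6.15] F(pu,py,n) [-0.14 -0.68  2.29] w 0.00045452735317709204
```

step_arm:
  moves:
    - [0, 0, 0.0006, 0, 0, 0]
    - [0, 0, 0.0006, 0, 0, 0]

```text
clock: 7.85
tcp_pos: [0.5458, 0.0861, 0.0901]
tcp_rot: [168.6, 0.0, 103.0]
contact_force: [-0.0, -1.4, 4.2]
width: 0.0001
```

Run:
```python
from h import *
rep('con')
```

```text
t 7.85 u,y,h mm [-0.66  0.33  5.6 ] F(pu,py,n) [ 0.5  -1.41  4.17] w 0.00011220495718623991
```

step_arm:
  moves:
    - [0, 0, 0.0004, 0, 0, 0]
    - [0, 0, 0.0004, 0, 0, 0]

```text
clock: 8.05
tcp_pos: [0.5459, 0.0861, 0.0898]
tcp_rot: [168.6, 0.0, 103.0]
contact_force: [-0.9, -2.1, 5.1]
width: 0.0005
```

Run:
```python
from h import *
rep('con')
```

```text
t 8.05 u,y,h mm [-0.65  0.33  5.34] F(pu,py,n) [-0.29 -1.81  5.29] w 0.00046299391339981615
```

The control rocker gave the same stop signature: 5.3 N at 5.34 mm. Lifting well clear, then looking.

step_arm:
  moves:
    - [0, 0, -0.005, 0, 0, 0]
    - [0, 0, -0.03, 0, 0, 0]
    - [0, 0, -0.07, 0, 0, 0]
    - [0, 0, -0.1, 0, 0, 0]
    - [0, 0, -0.1, 0, 0, 0]
    - [0, 0, -0.1, 0, 0, 0]

```text
clock: 8.65
tcp_pos: [0.5264, 0.0819, 0.1877]
tcp_rot: [168.6, 0.0, 103.0]
contact_force: [-0.1, -0.6, 0.1]
width: 0.0001
```

Run:
```python
from h import *
s=rep('con'); wrist('w5.png'); print(np.round(delta(s,'pow',.1),4))
```

```text
t 8.65 u,y,h mm [ -0.8    0.63 105.18] F(pu,py,n) [-0.15 -0.53  0.16] w 0.00014091822977506542
[-6.76000e-02  1.39000e-02  5.20000e-03 -7.14000e-02  9.86000e-02
  8.99427e+01]
```

View pics/raw_w5.png

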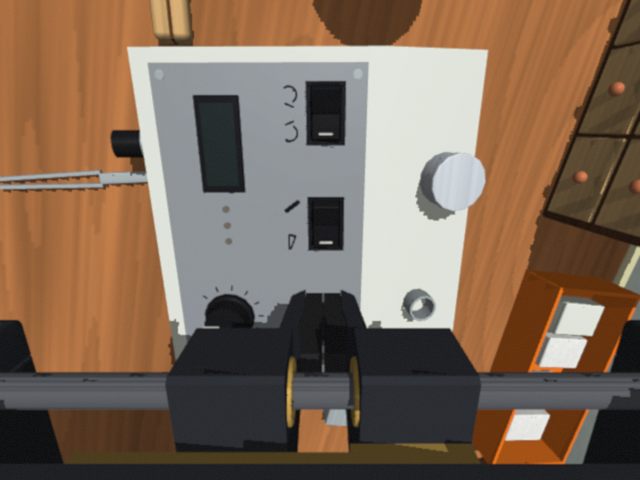

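Both rockers now look alike, with their right halves flat (marks at (325,133) and (325,241)). I'll turn 90° and move over the power rocker.

step_arm:
  moves:
    - [-0.0676, 0.0139, 0.005, 0, 0, 89.9]
    - [-0.0676, 0.0139, 0.005, 0, 0, 89.9]
    - [-0.0676, 0.0139, 0.005, 0, 0, 89.9]
    - [-0.0676, 0.0139, 0.005, 0, 0, 89.9]
    - [-0.0676, 0.0139, 0.005, 0, 0, 89.9]
    - [-0.0676, 0.0139, 0.005, 0, 0, 89.9]
    - [-0.0676, 0.0139, 0.005, 0, 0, 89.9]
    - [-0.0676, 0.0139, 0.005, 0, 0, 89.9]
    - [-0.0676, 0.0139, 0.005, 0, 0, 89.9]
    - [-0.0676, 0.0139, 0.005, 0, 0, 89.9]
    - [-0.0676, 0.0139, 0.005, 0, 0, 89.9]
    - [-0.0676, 0.0139, 0.005, 0, 0, 89.9]
    - [-0.0676, 0.0139, 0.005, 0, 0, 89.9]

```text
clock: 10.0
tcp_pos: [0.5552, 0.0194, 0.1835]
tcp_rot: [-180.0, -11.2, 13.2]
contact_force: [-0.4, -0.5, 0.3]
width: 0.0004
```

Run:
```python
from h import *
s=rep('pow'); wrist('w6.png'); print(np.round(delta(s,'pow',.016),4),s['joints'])
```

```text
t 10.0 u,y,h mm [-0.88  0.25 98.32] F(pu,py,n) [-0.41 -0.37  0.43] w 0.0003979722249427223
[ 1.300e-03  3.000e-04  8.230e-02 -6.210e-02  3.034e-01  1.482e-01] [-12.27871513  19.08332513  93.6190457    5.70219461  57.34400372
  61.88640437]
```

View pics/w6.png

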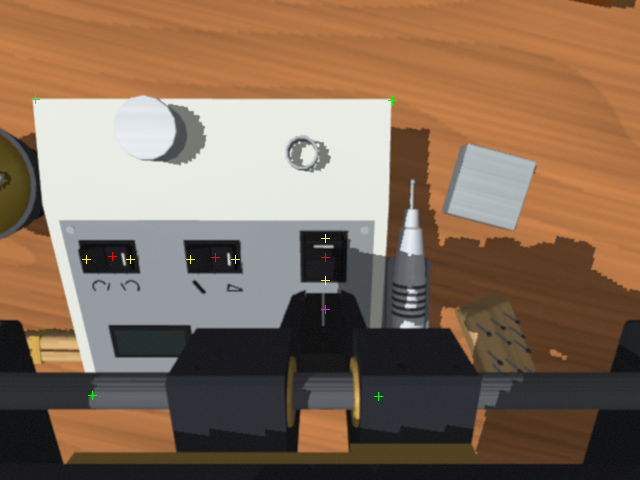

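The power rocker is at (325,257), as predicted, and the tip is in line with it. Descending.

step_arm:
  moves:
    - [0.001, 0, 0.03, 0, 0.3, 0.1]
    - [0.001, 0, 0.055, 0, 0.3, 0.1]
    - [0.001, 0, 0.07, 0, 0.3, 0.1]
    - [0.001, 0, 0.078, 0, 0.3, 0.1]
    - [0.001, 0, 0.081, 0, 0.3, 0.1]
    - [0.001, 0, 0.082, 0, 0.3, 0.1]
    - [0.001, 0, 0.082, 0, 0.3, 0.1]
    - [0.001, 0, 0.082, 0, 0.3, 0.1]

```text
clock: 10.85
tcp_pos: [0.572, 0.0232, 0.1042]
tcp_rot: [-180.0, -11.5, 13.1]
contact_force: [0.5, -0.7, -0.2]
width: 0.0002
```

Run:
```python
from h import *
s=rep('pow'); wrist('w7.png'); print(np.round(delta(s,'pow',.01),4))
```

```text
t 10.85 u,y,h mm [ 0.21  0.14 17.2 ] F(pu,py,n) [ 0.23 -0.83 -0.22] w 0.00024786995334300004
[-0.0002  0.0001  0.0072 -0.021  -0.0829  0.0507]
```

View pics/w7.png

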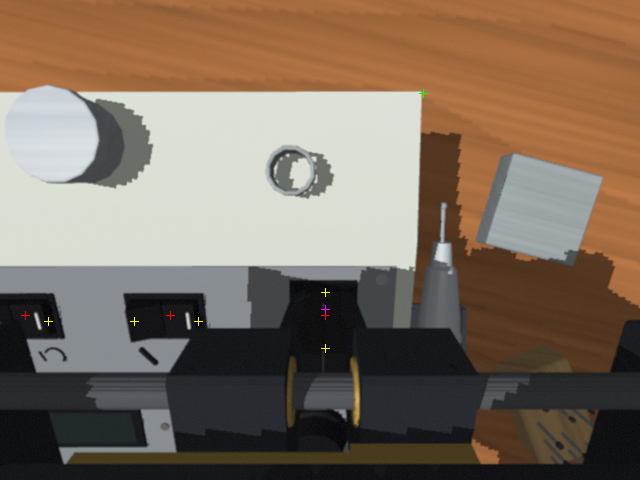

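step_arm:
  moves:
    - [0, 0, 0.002, 0, 0, 0]
    - [0, 0, 0.004, 0, 0, 0]
    - [0, 0, 0.0055, 0, 0, 0]
    - [0, 0, 0.0065, 0, 0, 0]
    - [0, 0, 0.007, 0, 0, 0]
    - [0, 0, 0.0075, 0, 0, 0]
    - [0, 0, 0.008, 0, 0, 0]
    - [0, 0, 0.0085, 0, 0, 0]
    - [0, 0, 0.009, 0, 0, 0]
    - [0, 0, 0.0095, 0, 0, 0]
    - [0, 0, 0.0095, 0, 0, 0]

```text
clock: 12.0
tcp_pos: [0.5737, 0.0236, 0.0947]
tcp_rot: [-180.0, -11.5, 13.1]
contact_force: [1.5, -0.6, 2.1]
width: 0.0006
```

Run:
```python
from h import *
rep('pow')
```

```text
t 12.0 u,y,h mm [0.09 0.13 7.53] F(pu,py,n) [ 1.73 -0.92  1.81] w 0.0006288904526328285
```

step_arm:
  moves:
    - [0, 0, 0.0005, 0, 0, 0]
    - [0, 0, 0.001, 0, 0, 0]
    - [0, 0, 0.0014, 0, 0, 0]
    - [0, 0, 0.0014, 0, 0, 0]

```text
clock: 12.4
tcp_pos: [0.5739, 0.0236, 0.0932]
tcp_rot: [-180.0, -11.5, 13.1]
contact_force: [1.0, -0.1, 2.1]
width: 0.0004
```

Run:
```python
from h import *
rep('pow')
```

```text
t 12.4 u,y,h mm [0.   0.14 6.04] F(pu,py,n) [ 1.36 -0.32  1.82] w 0.00042677726154166385
```

step_arm:
  moves:
    - [0, 0, 0.0005, 0, 0, 0]
    - [0, 0, 0.0005, 0, 0, 0]

```text
clock: 12.6
tcp_pos: [0.5741, 0.0236, 0.0928]
tcp_rot: [-180.0, -11.5, 13.1]
contact_force: [-0.2, -0.3, 3.6]
width: 0.0002
```

Run:
```python
from h import *
rep('pow')
```

```text
t 12.6 u,y,h mm [0.03 0.12 5.62] F(pu,py,n) [ 0.43 -0.29  3.62] w 0.0001807126765748533
```

step_arm:
  moves:
    - [0, 0, 0.0005, 0, 0, 0]
    - [0, 0, 0.0005, 0, 0, 0]

```text
clock: 12.8
tcp_pos: [0.5741, 0.0237, 0.0925]
tcp_rot: [-180.0, -11.5, 13.1]
contact_force: [-1.1, -0.3, 5.8]
width: 0.0004
```

Run:
```python
from h import *
rep('pow')
```

```text
t 12.8 u,y,h mm [0.02 0.17 5.26] F(pu,py,n) [ 0.08 -0.07  5.95] w 0.0004464418400115745
```

Power rocker is on its stop: 5.9 N at 5.3 mm. Lifting clear and backing off to free the top view.

step_arm:
  moves:
    - [0, 0, -0.005, 0, 0, 0]
    - [0, 0, -0.03, 0, 0, 0]
    - [0, 0, -0.07, 0, 0, 0]
    - [0, 0, -0.11, 0, 0, 0]
    - [-0.04, 0.03, -0.13, 0, 0, 0]
    - [-0.08, 0.06, -0.14, 0, 0, 0]
    - [-0.11, 0.1, -0.15, 0, 0, 0]
    - [-0.13, 0.14, -0.15, 0, 0, 0]
    - [-0.15, 0.18, -0.15, 0, 0, 0]
    - [-0.17, 0.22, -0.15, 0, 0, 0]
    - [-0.18, 0.26, -0.15, 0, 0, 0]
    - [-0.18, 0.26, -0.15, 0, 0, 0]
    - [-0.18, 0.26, -0.15, 0, 0, 0]

```text
clock: 14.1
tcp_pos: [0.4315, -0.2762, 0.2029]
tcp_rot: [-179.9, -11.5, 13.0]
contact_force: [0.3, 1.0, -0.4]
width: 0.0007
```

Run:
```python
from h import *
from bench import optics
import cv2
s=rep('pow'); 
a=optics.grab_frame("top")["image"][:,:,::-1][150:340,190:410]
b=cv2.imread("pics/top0.png")[150:340,190:410]
z=lambda i,k:cv2.resize(i,None,fx=k,fy=k,interpolation=cv2.INTER_CUBIC)
cv2.imwrite("pics/top8.png",z(a,3))
c=optics.grab_frame("scene")["image"][:,:,::-1][200:335,260:440]
cv2.imwrite("pics/sc8.png",z(c,4))
```

```text
t 14.1 u,y,h mm [-180.42 -259.93  154.53] F(pu,py,n) [ 0.48  0.94 -0.48] w 0.0006749869769639094
```

View pics/top8.png

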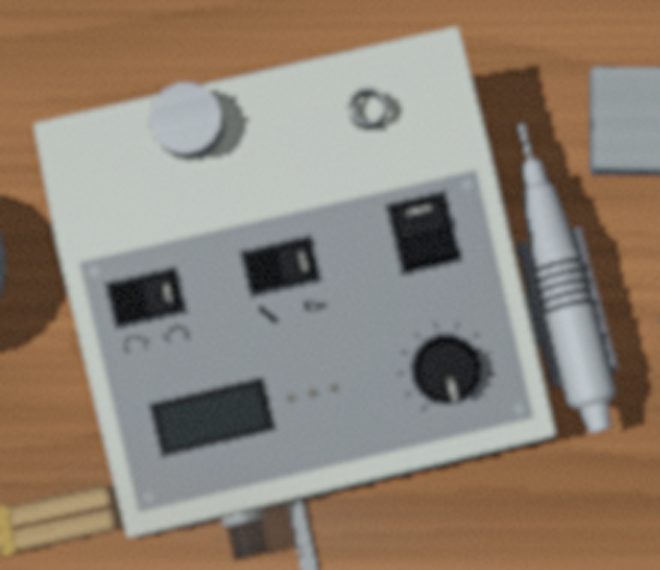

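View pics/sc8.png

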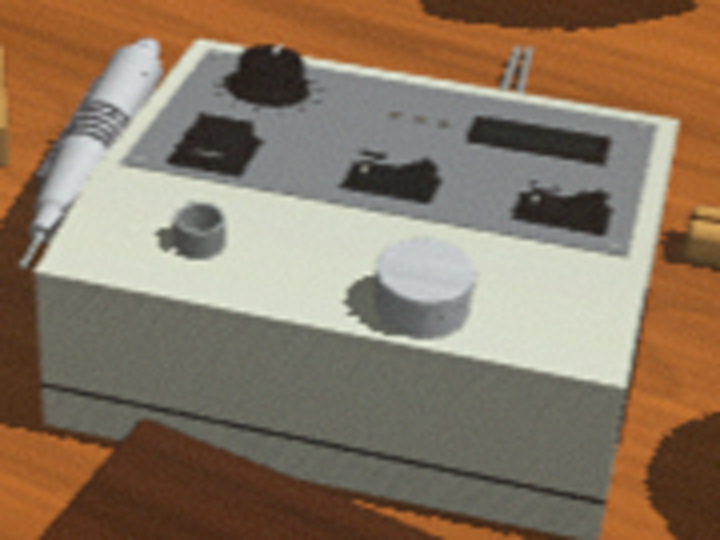

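All three rockers have swung over: in the scene view their far halves now stand up at (430,170), (600,200) and (215,125). The dial pointer is still at (453,388), and the tin, collet, handpiece and tweezers haven't moved.

```bash
python3 -c "
from bench import hand_in
print(hand_in())"
```

```text
the job is handed in; nothing more can be done
None
```

I pressed the rockers over in the order asked: direction to forward, control to foot pedal, then power to on. I used the shut fingertips, square to the panel, and handed the job in at about 14 s on the robot's clock.

- **Rockers:** each one moved at about 2–3 N. I pressed until the force climbed steeply at the stop, reading 5.3, 5.3 and 5.9 N with the tip 5.3–5.4 mm above the panel. The expected pressed height is 5.5 mm.
- **Last pictures:** the top and scene views show all three rockers swung over, with the opposite ends raised. The dial pointer, handpiece, tin, collet and tweezers are where they were at the start. The arm is well clear, with no contact force above noise.
- **Limits of the checks:** no check failed or disagreed. I did not measure the rocker angles directly; that they are fully over rests on the force at the stop, the tip height and the pictures. The last pictures are crops around the unit, so I did not recheck the bur stand or the pitch bowl, and the bench block and ring clamp were only partly in view.

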